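Clear the corner jig and hold a tube piece in it for tacking

ROBOT

A 6-joint arm with a two-finger parallel gripper is mounted at the origin on the work surface. World frame = base frame: x ahead of the robot, y to its left, z up, the work surface at z = 0. Lengths are in m, angles in rad, forces in N, time in s.
With the tool pointing down it reaches from about 0.225 to 0.875 m from the base axis. Payload 3.4 kg.
Tool frame: the origin (TCP) lies at the very end of the fingers, on their centre line; the grasp point (between the pads) lies 19 mm behind it; z points along the fingers, y is the line along which they close (so a half turn about z gives the same grasp; the last joint's range is limited). The gripper opens to 85 mm and grips with 20 to 120 N. Pads are 22 mm wide; open, the fingers measure 114 mm over their backs; the gripper's body (76 mm by 85 mm) begins 54 mm behind the grasp point. The pads swing forward as they close: fully open they stand 13 mm farther back than shut.
Start: joints at [-1.261, 0.276, 1.505, -0, 1.361, -0.121], TCP at [0.24, -0.522, 0.231] pointing down, gripper open.
Joint ranges: [-2.89, 2.89], [-0.75, 2.08], [0.22, 2.7], [-1.18, 4.32], [0.11, 2.71], [-2.7, 2.7]. Speed limits (rad/s): [2.57, 2.57, 3.14, 3.14, 3.14, 3.14].

INTERFACE

Orientations are given as a 3x3 rotation matrix whose columns are the frame's x, y, z axes.
In Python, from station import bot gives the robot as it stands.
- The arm moves only by the tool carry_out, never from a script. Its argument "steps" is text: rows parted by semicolons, each of 7 numbers parted by spaces: the shift along the tool's x, y, z each as a share of 250 mm, from -1 to 1, then the turn, a rotation vector about the tool's x, y, z each as a share of 30 degrees, from -1 to 1, then the opening, from -1 (shut) to 1 (fully open), so that 0 is half open. A call has 1 to 10 rows; each row shifts and turns the commanded pose from where the row before left it, along the tool's axes as they then stand; what a row does not reach is not made up. A row lasts 1/8 s, in which the tool goes at most 62.5 mm and 10.7 degrees, less where a joint would pass 70% of its speed; a pose out of reach is approached as far as the arm can. A call with a number of a shift or a turn outside -1 to 1 is refused whole. A call with a gripper value outside its range is refused whole. The fingers move at their own pace and stop on an object; "squeeze" is the grip in N (left out, the last holds). Time passes only in rows, so rows that do not move let the fingers close. It gives the time, the measured TCP pose, the force, the opening and the grip force at its end, in the units of the state.
- bot.get_state(): the state, without advancing time (a new reading comes with each control period).
- bot.read_camera(name): name is "side" or "top"; returns a dict with "pixels" (420x560x3 uint8, red, green, blue), "fx", "fy", "cx", "cy" (pixels), "view" (4x4, takes a point from world to camera coordinates). Camera axes: x right, y down, z forward; pixel columns grow to the right and rows downward; lengths in m; the calibration is good to about 2 mm. A picture is of the moment at which its call begins. There is no depth.
- bot.hand_in(): hands the job in; it is judged then, once.
The state is a dict: "clock": time; "q": joint angles; "joint_velocities": joint speeds; "tau": joint torques, N m; "eef_pos": TCP position; "orientation": TCP orientation; "contact_force": force on the tool from outside, world axes, zero at the start; "torque": the same for the moment, N m; "finger_gap": finger opening in m; "grasp_force": force on a finger pad.
Only numpy, scipy, OpenCV 4.12 (cv2) and the standard library are available. Lean on these libraries where they do the work, as an engineer would, in place of code of your own. Each camera call takes 0.05 s, during which the arm holds its last target. There are 200 camera calls.

TASK

Move the round steel slug off the corner jig into the scrap tray. Then set the short piece of rectangular steel tube flat on the jig plate, on its narrow side as it stands now, and press it fully home into the corner, its long side along the long stop and its end against the short stop; finish while the gripper is still on it, pushing it firmly against both stops at once, as if it were about to be tack-welded. Leave the piece of round pipe and the piece of angle steel where they are.

Things in the scene. Friction and masses are not known exactly. Their poses are not given: they have to be found in the camera images.
- corner (a point): the jig's inside corner: where the inner faces of its two stops meet the plate's top, 10 mm above the table. Jig: fixed steel plate 185 x 145 x 10 mm with two low stop bars, 20 mm wide, 22 mm high. x runs along the long stop towards the short stop (roughly away from the robot, within 25 degrees), y points into the long stop, z up; the free plate lies at negative x (165 mm) and negative y (125 mm)
- long_stop: long stop bar of the jig, 150 x 20 x 22 mm (along jig x, y, z), rigidly fixed; origin at the centre of its underside, on the plate; same axes as the corner; its inner face is 10 mm from its centre line at negative y
- short_stop: short stop bar of the jig, 20 x 90 x 22 mm (along jig x, y, z), rigidly fixed; origin at the centre of its underside, on the plate; same axes as the corner; its inner face is 10 mm from its centre line at negative x
- tube_center (a point): centre of the piece of rectangular steel tube, 90 mm long (its x) x 40 wide (y) x 60 high (z), 4 mm walls, open ends, about 0.5 kg, standing loose on the table on a 90 x 40 mm side; the point is 30 mm above its underside. Take it across its 40 mm width, from above, in its upper half, so that the fingers stay above the 22 mm stops. Either end may go to the short stop
- slug_center (a point): centre of the slug: a solid upright steel cylinder, 36 mm diameter x 60 mm tall, about 0.45 kg, standing loose on the jig plate close to the corner; the point is half-way up, 30 mm above its underside. It can be taken from above in its upper half, above the stops
- tube: the same piece of rectangular tube as a body; origin at the centre of its underside, same axes as its centre point
- slug: the same slug as a body; origin at the centre of its underside
- scrap_tray: scrap tray: fixed open dark steel tray, outside 130 x 110 mm (its x, y) and 35 mm high, walls 4 mm, floor 4 to 5 mm; origin at the centre of its underside, on the table. The slug may stand or lie in it
- pipe_piece: bystander: upright piece of round pipe, 48 mm diameter, 60 mm tall; origin at the centre of its underside
- angle_piece: bystander: piece of L-section angle steel, 90 x 40 x 40 mm, lying on one leg; origin at the centre of its underside
There are look-alikes about, which are no part of the job. Leave any black, green or purple look-alike of the slug alone.

How it is judged:
On the way, in this order (a step that is already met when the one before it is completed fails the run):
1. the slug lies or stands in the scrap tray, let go (x of slug_center in the frame of scrap_tray between -0.06 and 0.06 m and y of slug_center in the frame of scrap_tray between -0.05 and 0.05 m and z of slug_center in the frame of scrap_tray between 0.005 and 0.05 m and contact force between the fingers and slug below 0.1 N), for 0.2 s.
2. the tube piece is pressed home against both stops (x of tube_center in the frame of corner between -0.048 and -0.042 m and y of tube_center in the frame of corner between -0.023 and -0.017 m and z of tube_center in the frame of corner between 0.027 and 0.033 m and angle between tube_center's own z axis and vertical below 0.06 rad and angle between the x axis of tube_center and the x axis of corner, either way round below 0.05 rad and contact force between tube and long_stop above 1.5 N and contact force between tube and short_stop above 1.5 N and contact force between the fingers and tube above 1.5 N), for 0.2 s.
At the end, for the whole second after the job is handed in: Slug at rest, released, in the tray. Tube flat on the plate (0.06 rad, 3 mm), along the jig within 0.05 rad, its centre within 3 mm of fully home in jig x and y; each stop and the gripper press it with at least 1.5 N; held, at rest, through the last second (all of step 1 and all of step 2 and linear speed of each of tube, slug below 0.01 m/s); the arm keeps its last pose, push and grip.
It fails at once if the pipe or angle piece is moved more than 40 mm (distance of any of pipe_piece, angle_piece from where it was at the start of the episode above 0.04 m).
It also fails if it takes over 72 s, if anything falls off the work surface, if the arm or the gripper's body presses on something with over 40 N, if the wrist force passes 120 N, or if a joint passes its speed limit or range.

## Working session

There is one attempt and no reset: what is moved stays moved. The work goes in short steps, Python scripts to look and compute and a tool call to move; the robot and the scene stay as the last step left them, time stands still between calls to the robot, and variables do not carry over. Pictures are saved under pics/ and viewed, at most 10 in all, crops included, and the job is handed in when it is done.

Besides the shell and the picture viewer there is one more tool, called after "Request:" by a JSON object that holds its "op" and its "data". carry_out: Moves the arm, as the interface text tells. Its arguments: {"type":"object","properties":{"steps":{"type":"string"},"squeeze":{"type":"number"}},"required":["steps"]}

```bash
mkdir -p pics; python3 - <<'E'
from station import bot
import cv2,numpy as np
for n in("top","side"):
    c=bot.read_camera(n); cv2.imwrite(f"pics/{n}0.png",c["pixels"][:,:,::-1]); print(n,c["fx"],c["cx"],c["cy"],np.round(c["view"],4).tolist())
s=bot.get_state();print(s["clock"],s["orientation"],s["contact_force"],s["finger_gap"])
E
```

```text
top 415.02299809300825 283.8462905895666 205.22396673356732 [[0.0112, -0.9999, 0.0011, -0.0413], [-0.9936, -0.0112, -0.1121, 0.5217], [0.1121, 0.0002, -0.9937, 1.1115], [0.0, 0.0, 0.0, 1.0]]
side 520.0026785236503 278.69372993282326 209.7491972642865 [[-0.8892, -0.4573, -0.0117, 0.4438], [-0.2524, 0.5118, -0.8212, 0.1911], [0.3815, -0.7273, -0.5705, 0.9827], [0.0, 0.0, 0.0, 1.0]]
0.1 [[ 9.08631475e-01  4.17598602e-01 -4.99199371e-04]
 [ 4.17598854e-01 -9.08630159e-01  1.55958140e-03]
 [ 1.97691411e-04 -1.62554984e-03 -9.99998659e-01]] [0.19620243 0.29838373 0.04468707] 0.08548433641789242
```

View pics/top0.png

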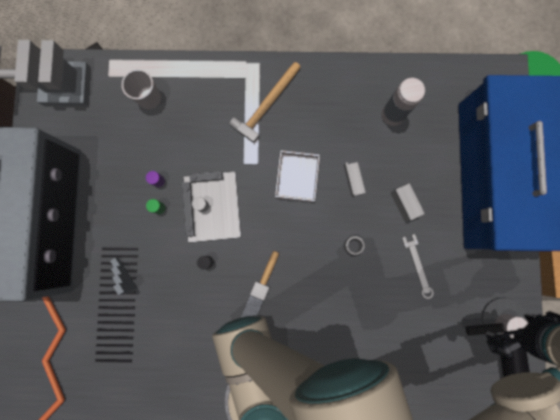

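View pics/side0.png

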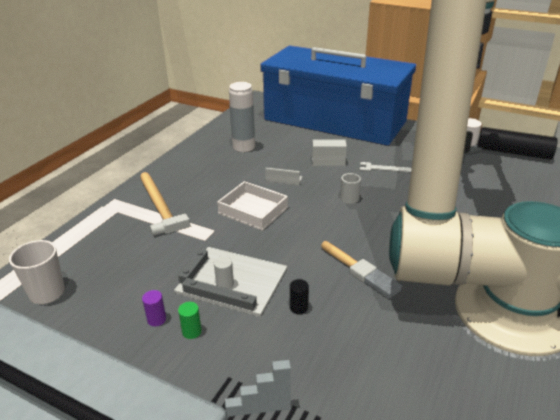

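Top view: jig around (212,207), with the slug at (200,204), the tray at (298,176), the angle at (355,179), the tube at (410,202) and the pipe at (355,245). In the side view the tube is at (329,152). I'll zoom in for edges.

```bash
python3 - <<'E'
import cv2,numpy as np
t=cv2.imread("pics/top0.png")
a=cv2.resize(t[160:255,170:260],None,fx=4.4,fy=4.4,interpolation=cv2.INTER_CUBIC)
b=cv2.resize(t[160:255,380:450],None,fx=4.4,fy=4.4,interpolation=cv2.INTER_CUBIC)
cv2.imwrite("pics/c.png",np.hstack([a,b]))
E
```

```text
(no output)
```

View pics/c.png

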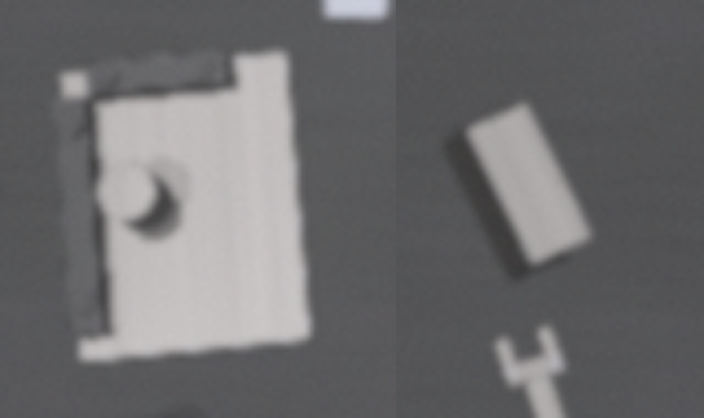

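The crop shows the long stop on the left, the short stop at the far end, and the plate corners at crop px (60,72), (288,52), (312,340) and (80,360). The slug top is at (128,194), and the tube top is clear.

```bash
cat > h.py <<'E'
from station import bot
import cv2,numpy as np
def ray(c,uv,z):
    V=np.array(c["view"]);R=V[:3,:3];o=-R.T@V[:3,3]
    uv=np.atleast_2d(uv).astype(float)
    d=np.c_[(uv[:,0]-c["cx"])/c["fx"],(uv[:,1]-c["cy"])/c["fy"],np.ones(len(uv))]@R
    return o+d*((z-o[2])/d[:,2])[:,None]
def mask(c,box,lo,hi=256,scale=4,zone=None):
    """largest bright contour in box (x0,y0,x1,y1); upsampled; returns contour px, full-image coords"""
    x0,y0,x1,y1=box
    g=cv2.cvtColor(c["pixels"],cv2.COLOR_RGB2GRAY)[y0:y1,x0:x1]
    g=cv2.resize(g,None,fx=scale,fy=scale,interpolation=cv2.INTER_CUBIC)
    m=((g>lo)&(g<hi)).astype(np.uint8)
    k=max(cv2.findContours(m,0,cv2.CHAIN_APPROX_NONE)[0],key=cv2.contourArea)[:,0]
    return (k+.5)/scale-.5+[x0,y0]
def rect(P):
    r=cv2.minAreaRect(P[:,:2].astype(np.float32)*1000); b=cv2.boxPoints(r)/1000
    e=[b[1]-b[0],b[2]-b[1]]; l=[np.hypot(*v) for v in e]; i=int(np.argmax(l))
    a=np.degrees(np.arctan2(e[i][1],e[i][0]))%180
    return np.array(r[0])/1000,max(l),min(l),a
E
python3 - <<'E'
from h import *
c=bot.read_camera("top"); s=bot.read_camera("side")
print("tube",rect(ray(c,mask(c,(390,175,430,228),125),.06)))
print("tray",rect(ray(c,mask(c,(268,142,330,210),115),.035)), "inner", rect(ray(c,mask(c,(268,142,330,210),175),.005)))
q=np.array([[60,72],[288,52],[312,340],[80,360]])/4.4+[170,160]-.4
W=ray(c,q,.01)[:,:2];print("plate",W.round(4).tolist(),[round(float(np.hypot(*(W[i]-W[i-1]))),4) for i in range(4)])
J=np.array([[20,20],[20,-125],[-165,-125],[-165,20]])/1000
U,S,Vt=np.linalg.svd((J-J.mean(0)).T@(W-W.mean(0)));R=(U@Vt).T
t=W.mean(0)-R@J.mean(0);print("corner",t,"ang",np.degrees(np.arctan2(R[1,0],R[0,0])),"res mm",((W-(J@R.T+t))*1000).round(1).tolist())
P=ray(c,mask(c,(212,172,248,245),140),.01)[:,:2]
# plate right edge angle: contour points near y edge
L=(P-t)@R; e=P[(abs(L[:,1]+.125)<.008)&(L[:,0]>-.155)&(L[:,0]<.01)]
v=cv2.fitLine(e.astype(np.float32)*1000,cv2.DIST_HUBER,0,.01,.01).ravel();print("right edge ang",np.degrees(np.arctan2(v[1],v[0])),len(e),"y",((e-t)@R)[:,1].mean())
print("slug",ray(c,np.array([[128,194]])/4.4+[170,160]-.4,.07), "angle",ray(c,[[355,179]],.02),"pipe",ray(c,[[355,245]],.05))
# check in side view
def pr(p):
    k=s["view"][:3,:3]@p+s["view"][:3,3];return (s["fx"]*k[0]/k[2]+s["cx"],s["fy"]*k[1]/k[2]+s["cy"])
im=s["pixels"][:,:,::-1].copy()
tc=rect(ray(c,mask(c,(390,175,430,228),125),.06))[0]
sl=ray(c,np.array([[128,194]])/4.4+[170,160]-.4,.07)[0]
for p in [[*t,.01],[*(R@[-.13,0]+t),.01],[*(R@[0,-.07]+t),.01],[*(R@[-.165,-.125]+t),.01],sl,[*tc,.06]]:
    u=pr(np.array(p));cv2.circle(im,(int(u[0]*8),int(u[1]*8)),12,(0,0,255),-1,shift=3)
cv2.imwrite("pics/s1.png",cv2.resize(im[120:330,160:400],None,fx=3,fy=2.8))
E
```

```text
tube (array([ 0.53370618, -0.37273062]), np.float32(0.091453075), np.float32(0.041159786), np.float32(25.075565))
tray (array([ 0.60571631, -0.07107018]), np.float32(0.13448046), np.float32(0.11430837), np.float32(174.20714)) inner (array([ 0.6052074 , -0.07247014]), np.float32(0.11680666), np.float32(0.10002226), np.float32(174.23703))
plate [[0.6041, 0.2489], [0.6187, 0.1033], [0.4347, 0.0837], [0.4205, 0.2293]] [0.1846, 0.1464, 0.1851, 0.1463]
corner [0.58618808 0.22599455] ang 5.925083655730516 res mm [[0.1, 1.0], [-0.3, -0.5], [-0.3, -1.0], [0.5, 0.4]]
right edge ang 6.243218 234 y -0.12403340465301578
slug [[0.51907918 0.19030038 0.07      ]] angle [[ 0.59910498 -0.23327962  0.02      ]] pipe [[ 0.41505815 -0.22665654  0.05      ]]
```

View pics/s1.png

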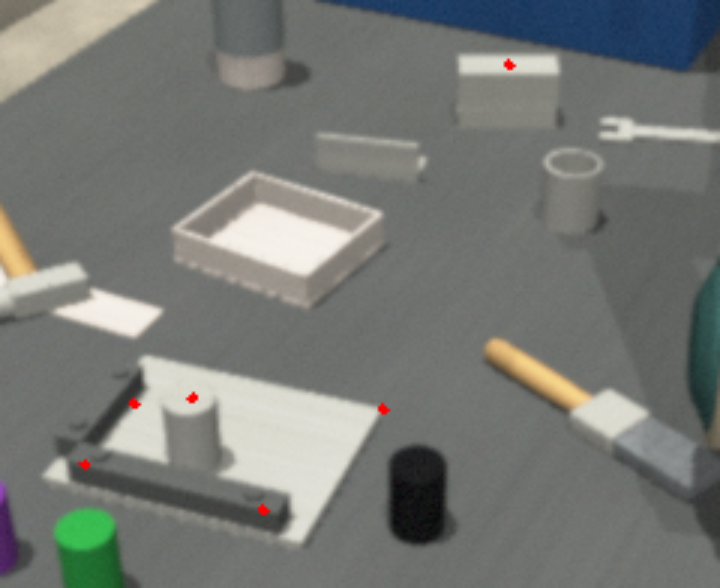

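The projections land correctly: plate corner (383,409), slug top (190,397) and tube top (510,64) in the crop, and the sizes match. Next I need a planner that turns a target pose into row numbers.

```bash
cat >> h.py <<'E'
from scipy.spatial.transform import Rotation as Ro
def down(a):
    a=np.radians(a);c,s=np.cos(a),np.sin(a);return np.array([[c,s,0],[s,-c,0],[0,0,-1.]])
def plan(p,yaw,n,op,start=None):
    if start is None: st=bot.get_state();start=(np.array(st["eef_pos"]),np.array(st["orientation"]))
    p0,R=start;R1=down(yaw);rv=Ro.from_matrix(R.T@R1).as_rotvec()/n;d=(np.array(p)-p0)/n;out=[]
    for i in range(n):
        v=np.r_[R.T@d/.25,rv/np.radians(30)];out.append(" ".join(f"{x:.3f}" for x in v)+f" {op}");R=R@Ro.from_rotvec(rv).as_matrix()
    print(";\n".join(out));return np.array(p,float),R1
E
python3 - <<'E'
from h import *
a=plan([.519,.190,.16],96.2,20,1)
plan([.519,.190,.041],96.2,6,1,a)
E
```

```text
0.110 -0.106 0.014 -0.000 -0.000 -0.119 1;
0.117 -0.099 0.014 -0.000 -0.000 -0.119 1;
0.123 -0.092 0.014 -0.000 -0.000 -0.119 1;
0.128 -0.084 0.014 -0.000 -0.000 -0.119 1;
0.133 -0.076 0.014 -0.000 -0.000 -0.119 1;
0.137 -0.067 0.014 -0.000 -0.000 -0.119 1;
0.141 -0.058 0.014 -0.000 -0.000 -0.119 1;
0.145 -0.050 0.014 -0.000 -0.000 -0.119 1;
0.148 -0.040 0.014 -0.000 -0.000 -0.119 1;
0.150 -0.031 0.014 -0.000 -0.000 -0.119 1;
0.151 -0.022 0.014 -0.000 -0.000 -0.119 1;
0.152 -0.012 0.014 -0.000 -0.000 -0.119 1;
0.153 -0.003 0.014 -0.000 -0.000 -0.119 1;
0.153 0.007 0.014 -0.000 -0.000 -0.119 1;
0.152 0.016 0.014 -0.000 -0.000 -0.119 1;
0.151 0.026 0.014 -0.000 -0.000 -0.119 1;
0.149 0.035 0.014 -0.000 -0.000 -0.119 1;
0.146 0.044 0.014 -0.000 -0.000 -0.119 1;
0.143 0.053 0.014 -0.000 -0.000 -0.119 1;
0.140 0.062 0.014 -0.000 -0.000 -0.119 1
0.000 0.000 0.079 0.000 0.000 0.000 1;
0.000 0.000 0.079 0.000 0.000 0.000 1;
0.000 0.000 0.079 0.000 0.000 0.000 1;
0.000 0.000 0.079 0.000 0.000 0.000 1;
0.000 0.000 0.079 0.000 0.000 0.000 1;
0.000 0.000 0.079 0.000 0.000 0.000 1
```

Request:
{"op": "carry_out", "data": {"steps": "0.11 -0.106 0.014 0 0 -0.119 1; 0.117 -0.1 0.014 0 0 -0.119 1; 0.123 -0.092 0.014 0 0 -0.119 1; 0.128 -0.084 0.014 0 0 -0.119 1; 0.133 -0.076 0.014 0 0 -0.119 1; 0.137 -0.067 0.014 0 0 -0.119 1; 0.141 -0.058 0.014 0 0 -0.119 1; 0.145 -0.05 0.014 0 0 -0.119 1; 0.148 -0.04 0.014 0 0 -0.119 1; 0.15 -0.031 0.014 0 0 -0.119 1", "squeeze": 50}}

```text
clock: 1.45
eef_pos: [0.3801, -0.1648, 0.1962]
orientation: [[0.493, 0.87, 0.0], [0.87, -0.493, -0.0], [0.0, 0.0, -1.0]]
contact_force: [0.8, -0.4, -0.0]
finger_gap: 0.0853
grasp_force: 0.0
```

Request:
{"op": "carry_out", "data": {"steps": "0.151 -0.022 0.014 0 0 -0.119 1; 0.152 -0.012 0.014 0 0 -0.119 1; 0.153 -0.003 0.014 0 0 -0.119 1; 0.153 0.007 0.014 0 0 -0.119 1; 0.152 0.016 0.014 0 0 -0.119 1; 0.151 0.026 0.014 0 0 -0.119 1; 0.149 0.035 0.014 0 0 -0.119 1; 0.146 0.044 0.014 0 0 -0.119 1; 0.143 0.053 0.014 0 0 -0.119 1; 0.14 0.062 0.014 0 0 -0.119 1"}}

```text
clock: 2.7
eef_pos: [0.5196, 0.1909, 0.161]
orientation: [[-0.108, 0.994, -0.0], [0.994, 0.108, -0.0], [-0.0, -0.0, -1.0]]
contact_force: [-0.9, -0.6, 0.5]
finger_gap: 0.0853
grasp_force: 0.0
```

Request:
{"op": "carry_out", "data": {"steps": "0 0 0 0 0 0 1; 0 0 0 0 0 0 1"}}

```text
clock: 2.95
eef_pos: [0.5188, 0.1892, 0.161]
orientation: [[-0.106, 0.994, -0.001], [0.994, 0.106, -0.001], [-0.001, -0.001, -1.0]]
contact_force: [-0.8, -0.1, -0.0]
finger_gap: 0.0853
grasp_force: 0.0
```

```bash
python3 - <<'E'
from h import *
plan([.519,.190,.041],96.2,6,1)
c=bot.read_camera("top"); s=bot.read_camera("side")
a=cv2.resize(c["pixels"][150:260,150:260],None,fx=3.6,fy=3.6)
b=cv2.resize(s["pixels"][180:320,160:300],(396,396))
cv2.imwrite("pics/p5.png",np.hstack([a,b])[:,:,::-1])
E
```

```text
0.001 0.000 0.080 -0.000 0.000 -0.001 1;
0.001 0.000 0.080 -0.000 0.000 -0.001 1;
0.001 0.000 0.080 -0.000 0.000 -0.001 1;
0.001 0.000 0.080 -0.000 0.000 -0.001 1;
0.001 0.000 0.080 -0.000 0.000 -0.001 1;
0.001 0.000 0.080 -0.000 0.000 -0.001 1
```

View pics/p5.png

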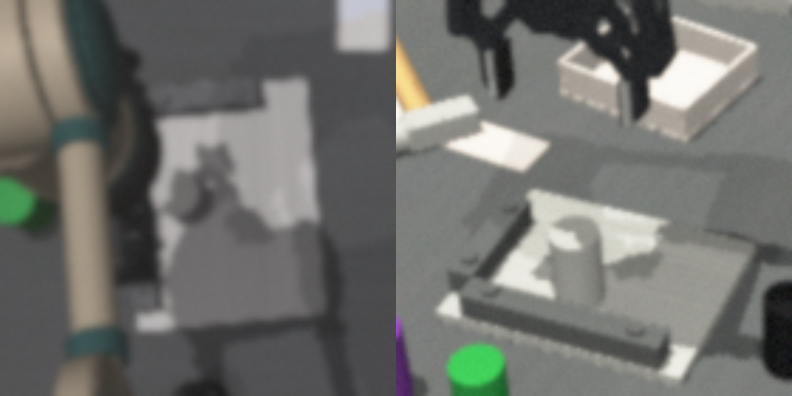

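The slug is visible at about (190,190) in the left crop. In the side crop the fingers straddle it at (495,90) and (632,110), with the black slug well clear. Descending.

Request:
{"op": "carry_out", "data": {"steps": "0 0 0.08 0 0 0 1; 0 0 0.08 0 0 0 1; 0 0 0.08 0 0 0 1; 0 0 0.08 0 0 0 1; 0 0 0.08 0 0 0 1; 0 0 0.08 0 0 0 1; 0 0 0 0 0 0 -1; 0 0 0 0 0 0 -1; 0 0 0 0 0 0 -1; 0 0 0 0 0 0 -1"}}

```text
clock: 4.3
eef_pos: [0.5208, 0.1897, 0.0427]
orientation: [[-0.106, 0.994, 0.003], [0.994, 0.106, 0.0], [-0.0, 0.003, -1.0]]
contact_force: [0.7, -1.0, 6.2]
finger_gap: 0.0346
grasp_force: 49.5
```

Request:
{"op": "carry_out", "data": {"steps": "0 0 0 0 0 0 -1; 0 0 0 0 0 0 -1; 0 0 0 0 0 0 -1; 0 0 0 0 0 0 -1"}}

```text
clock: 4.8
eef_pos: [0.5208, 0.1898, 0.0427]
orientation: [[-0.106, 0.994, 0.003], [0.994, 0.106, 0.0], [-0.0, 0.003, -1.0]]
contact_force: [1.1, -0.3, 5.7]
finger_gap: 0.0349
grasp_force: 49.5
```

```bash
python3 - <<'E'
from h import *
p=bot.get_state()
a=plan([.5208,.1898,.15],96.2,3,-1)
a=plan([.6055,-.072,.15],96.2,8,-1,a)
a=plan([.6055,-.072,.040],96.2,4,-1,a)
E
```

```text
0.000 0.001 -0.143 0.002 0.000 -0.001 -1;
0.000 0.000 -0.143 0.002 0.000 -0.001 -1;
0.000 0.000 -0.143 0.002 0.000 -0.001 -1
-0.135 0.028 0.000 0.000 0.000 0.000 -1;
-0.135 0.028 0.000 0.000 0.000 0.000 -1;
-0.135 0.028 0.000 0.000 0.000 0.000 -1;
-0.135 0.028 0.000 0.000 0.000 0.000 -1;
-0.135 0.028 0.000 0.000 0.000 0.000 -1;
-0.135 0.028 0.000 0.000 0.000 0.000 -1;
-0.135 0.028 0.000 0.000 0.000 0.000 -1;
-0.135 0.028 0.000 0.000 0.000 0.000 -1
0.000 0.000 0.110 0.000 0.000 0.000 -1;
0.000 0.000 0.110 0.000 0.000 0.000 -1;
0.000 0.000 0.110 0.000 0.000 0.000 -1;
0.000 0.000 0.110 0.000 0.000 0.000 -1
```

Request:
{"op": "carry_out", "data": {"steps": "0 0 -0.08 0 0 0 -1; 0 0 -0.12 0 0 0 -1; 0 0 -0.12 0 0 0 -1; 0 0 -0.11 0 0 0 -1; -0.08 0.016 0 0 0 0 -1; -0.12 0.024 0 0 0 0 -1; -0.12 0.024 0 0 0 0 -1; -0.12 0.024 0 0 0 0 -1; -0.12 0.024 0 0 0 0 -1; -0.12 0.024 0 0 0 0 -1"}}

```text
clock: 6.05
eef_pos: [0.5698, 0.0223, 0.1466]
orientation: [[-0.106, 0.994, -0.004], [0.994, 0.106, -0.0], [0.0, -0.004, -1.0]]
contact_force: [0.2, 0.9, -4.1]
finger_gap: 0.0348
grasp_force: 50.9
```

Request:
{"op": "carry_out", "data": {"steps": "-0.12 0.024 0 0 0 0 -1; -0.12 0.024 0 0 0 0 -1; -0.1 0.02 0 0 0 0 -1; -0.06 0.012 0 0 0 0 -1; 0 0 0 0 0 0 -1; 0 0 0 0 0 0 -1"}}

```text
clock: 6.8
eef_pos: [0.6009, -0.0723, 0.1482]
orientation: [[-0.106, 0.994, -0.002], [0.994, 0.106, 0.001], [0.001, -0.002, -1.0]]
contact_force: [0.1, 0.4, -3.6]
finger_gap: 0.0346
grasp_force: 50.9
```

Request:
{"op": "carry_out", "data": {"steps": "0 0.018 0.1 0 0 0 -1; 0 0 0.1 0 0 0 -1; 0 0 0.1 0 0 0 -1; 0 0 0.08 0 0 0 -1; 0 0 0.045 0 0 0 -1; 0 0 0 0 0 0 -1; 0 0 0 0 0 0 -1"}}

```text
clock: 7.68
eef_pos: [0.6069, -0.0725, 0.0435]
orientation: [[-0.106, 0.994, 0.002], [0.994, 0.106, -0.0], [-0.001, 0.002, -1.0]]
contact_force: [-0.0, -0.3, -4.1]
finger_gap: 0.0344
grasp_force: 50.8
```

Request:
{"op": "carry_out", "data": {"steps": "0 0 0.016 0 0 0 -1; 0 0 0 0 0 0 -1; 0 0 0 0 0 0 0.4; 0 0 0 0 0 0 0.4; 0 0 0 0 0 0 0.4; 0 0 0 0 0 0 0.4; 0 0 0 0 0 0 0.4; 0 0 -0.1 0 0 0 0.4; 0 0 -0.2 0 0 0 1; 0 0 -0.2 0 0 0 1"}}

```text
clock: 8.93
eef_pos: [0.6058, -0.0725, 0.1645]
orientation: [[-0.106, 0.994, -0.001], [0.994, 0.106, 0.0], [0.0, -0.001, -1.0]]
contact_force: [0.6, 0.4, -0.0]
finger_gap: 0.0856
grasp_force: 0.0
```

```bash
python3 - <<'E'
from h import *
a=plan([.532,-.373,.165],25,10,1)
E
```

```text
-0.116 -0.042 -0.000 -0.000 0.000 0.237 1;
-0.121 -0.027 -0.000 -0.000 0.000 0.237 1;
-0.123 -0.012 -0.000 -0.000 0.000 0.237 1;
-0.124 0.003 -0.000 -0.000 0.000 0.237 1;
-0.122 0.018 -0.000 -0.000 0.000 0.237 1;
-0.119 0.033 -0.000 -0.000 0.000 0.237 1;
-0.114 0.048 -0.000 -0.000 0.000 0.237 1;
-0.107 0.062 -0.000 -0.000 0.000 0.237 1;
-0.099 0.074 -0.000 -0.000 0.000 0.237 1;
-0.089 0.086 -0.000 -0.000 0.000 0.237 1
```

Request:
{"op": "carry_out", "data": {"steps": "-0.116 -0.042 0 0 0 0.237 1; -0.121 -0.027 0 0 0 0.237 1; -0.123 -0.012 0 0 0 0.237 1; -0.124 0.003 0 0 0 0.237 1; -0.122 0.018 0 0 0 0.237 1; -0.119 0.033 0 0 0 0.237 1; -0.114 0.048 0 0 0 0.237 1; -0.107 0.062 0 0 0 0.237 1; -0.1 0.074 0 0 0 0.237 1; -0.09 0.086 0 0 0 0.237 1"}}

```text
clock: 10.18
eef_pos: [0.5315, -0.374, 0.1635]
orientation: [[0.908, 0.419, -0.0], [0.419, -0.908, 0.0], [-0.0, -0.0, -1.0]]
contact_force: [-0.2, 0.5, -0.6]
finger_gap: 0.0853
grasp_force: 0.0
```

Request:
{"op": "carry_out", "data": {"steps": "0 0 0 0 0 0 1; 0 0 0 0 0 0 1"}}

```text
clock: 10.42
eef_pos: [0.5318, -0.3724, 0.1634]
orientation: [[0.906, 0.423, -0.0], [0.423, -0.906, 0.001], [0.0, -0.001, -1.0]]
contact_force: [0.5, 0.4, -0.1]
finger_gap: 0.0854
grasp_force: 0.0
```

```bash
python3 - <<'E'
from h import *
print(bot.get_state()["eef_pos"])
plan([.5328,-.3727,.029],25.07,6,1)
c=bot.read_camera("top"); s=bot.read_camera("side")
a=cv2.resize(c["pixels"][130:260,260:460],(480,312))
b=cv2.resize(s["pixels"][100:240,190:390],(300,210));b=np.vstack([b,np.zeros((102,300,3),np.uint8)])
cv2.imwrite("pics/p6.png",np.hstack([a,b])[:,:,::-1])
E
```

```text
[ 0.53183745 -0.3723752   0.16335531]
0.000 0.001 0.090 -0.000 -0.000 -0.000 1;
0.000 0.001 0.090 -0.000 -0.000 -0.000 1;
0.000 0.001 0.090 -0.000 -0.000 -0.000 1;
0.000 0.001 0.090 -0.000 -0.000 -0.000 1;
0.000 0.001 0.090 -0.000 -0.000 -0.000 1;
0.000 0.000 0.090 -0.000 -0.000 -0.000 1
```

View pics/p6.png

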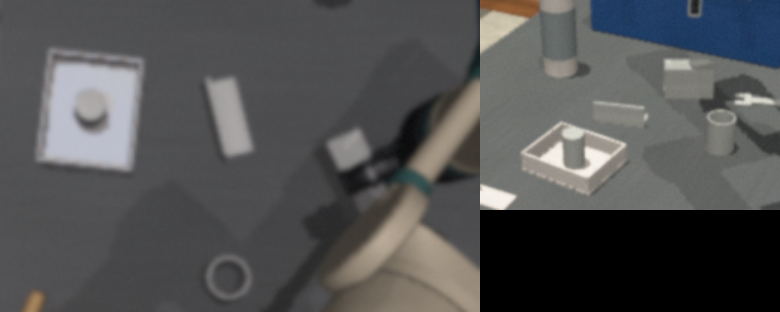

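The slug stands in the tray at (92,107), and the tube, pipe and angle are undisturbed. Grasping the tube.

Request:
{"op": "carry_out", "data": {"steps": "0 0 0.09 0 0 0 1; 0 0 0.09 0 0 0 1; 0 0 0.09 0 0 0 1; 0 0 0.09 0 0 0 1; 0 0 0.09 0 0 0 1; 0 0 0.09 0 0 0 1; 0 0 0 0 0 0 -1; 0 0 0 0 0 0 -1; 0 0 0 0 0 0 -1; 0 0 0 0 0 0 -1", "squeeze": 80}}

```text
clock: 11.78
eef_pos: [0.5331, -0.3739, 0.0302]
orientation: [[0.906, 0.422, 0.003], [0.422, -0.906, -0.002], [0.002, 0.003, -1.0]]
contact_force: [1.0, -1.2, 2.8]
finger_gap: 0.0388
grasp_force: 82.2
```

Request:
{"op": "carry_out", "data": {"steps": "0 0 0 0 0 0 -1; 0 0 0 0 0 0 -1; 0 0 0 0 0 0 -1"}}

```text
clock: 12.15
eef_pos: [0.5332, -0.3739, 0.0302]
orientation: [[0.906, 0.422, 0.003], [0.422, -0.906, -0.002], [0.002, 0.003, -1.0]]
contact_force: [1.7, -0.9, 5.3]
finger_gap: 0.0389
grasp_force: 82.5
```

```bash
python3 - <<'E'
from h import *
a=np.radians(6.1);R=np.array([[np.cos(a),-np.sin(a)],[np.sin(a),np.cos(a)]]);t=np.array([.5862,.226])
w=R@[-.06,-.035]+t;print(w)
plan([*w,.15],6.1,14,-1,(np.array([.5332,-.3739,.15]),down(25)))
E
```

```text
[0.53025897 0.18482233]
0.067 -0.145 0.000 0.000 0.000 0.045 -1;
0.063 -0.147 0.000 0.000 0.000 0.045 -1;
0.060 -0.148 0.000 0.000 0.000 0.045 -1;
0.056 -0.149 0.000 0.000 0.000 0.045 -1;
0.053 -0.151 0.000 0.000 0.000 0.045 -1;
0.049 -0.152 0.000 0.000 0.000 0.045 -1;
0.046 -0.153 0.000 0.000 0.000 0.045 -1;
0.042 -0.154 0.000 0.000 0.000 0.045 -1;
0.038 -0.155 0.000 0.000 0.000 0.045 -1;
0.035 -0.156 0.000 0.000 0.000 0.045 -1;
0.031 -0.157 0.000 0.000 0.000 0.045 -1;
0.027 -0.157 0.000 0.000 0.000 0.045 -1;
0.024 -0.158 0.000 0.000 0.000 0.045 -1;
0.020 -0.158 0.000 0.000 0.000 0.045 -1
```

Request:
{"op": "carry_out", "data": {"steps": "0 0 -0.06 0 0 0 -1; 0 0 -0.1 0 0 0 -1; 0 0 -0.12 0 0 0 -1; 0 0 -0.12 0 0 0 -1; 0 0 -0.08 0 0 0 -1; 0 0 0 0 0 0 -1"}}

```text
clock: 12.9
eef_pos: [0.532, -0.3733, 0.1498]
orientation: [[0.906, 0.422, 0.001], [0.422, -0.906, -0.001], [0.001, 0.002, -1.0]]
contact_force: [-0.1, -0.4, -6.0]
finger_gap: 0.0389
grasp_force: 81.8
```

Request:
{"op": "carry_out", "data": {"steps": "0.067 -0.145 0 0 0 0.045 -1; 0.063 -0.147 0 0 0 0.045 -1; 0.06 -0.148 0 0 0 0.045 -1; 0.056 -0.149 0 0 0 0.045 -1; 0.053 -0.151 0 0 0 0.045 -1; 0.05 -0.152 0 0 0 0.045 -1; 0.046 -0.153 0 0 0 0.045 -1; 0.042 -0.154 0 0 0 0.045 -1; 0.038 -0.155 0 0 0 0.045 -1; 0.035 -0.156 0 0 0 0.045 -1"}}

```text
clock: 14.15
eef_pos: [0.5284, 0.0276, 0.1468]
orientation: [[0.98, 0.198, -0.004], [0.198, -0.98, 0.0], [-0.004, -0.001, -1.0]]
contact_force: [0.9, 0.1, -5.5]
finger_gap: 0.0391
grasp_force: 82.1
```

Request:
{"op": "carry_out", "data": {"steps": "0.031 -0.157 0 0 0 0.045 -1; 0.027 -0.157 0 0 0 0.045 -1; 0.024 -0.158 0 0 0 0.045 -1; 0.02 -0.158 0 0 0 0.045 -1; 0 0 0 0 0 0 -1; 0 0 0 0 0 0 -1; 0 0 0.1 0 0 0 -1; 0 0 0.1 0 0 0 -1; 0 0 0 0 0 0 -1"}}

```text
clock: 15.28
eef_pos: [0.5271, 0.1841, 0.0962]
orientation: [[0.995, 0.104, -0.007], [0.104, -0.995, -0.002], [-0.007, 0.001, -1.0]]
contact_force: [-0.6, 0.2, -5.7]
finger_gap: 0.0387
grasp_force: 82.5
```

```bash
python3 - <<'E'
from h import *
plan([.5303,.1848,.045],6.1,5,-1)
c=bot.read_camera("top"); s=bot.read_camera("side")
a=cv2.resize(c["pixels"][150:260,150:260],None,fx=3.6,fy=3.6)
b=cv2.resize(s["pixels"][180:320,160:300],(396,396))
cv2.imwrite("pics/p7.png",np.hstack([a,b])[:,:,::-1])
E
```

```text
0.003 -0.000 0.041 0.000 0.003 -0.001 -1;
0.003 -0.000 0.041 0.000 0.003 -0.001 -1;
0.003 -0.000 0.041 0.000 0.003 -0.001 -1;
0.003 -0.000 0.041 0.000 0.003 -0.001 -1;
0.003 -0.000 0.041 0.000 0.003 -0.001 -1
```

View pics/p7.png

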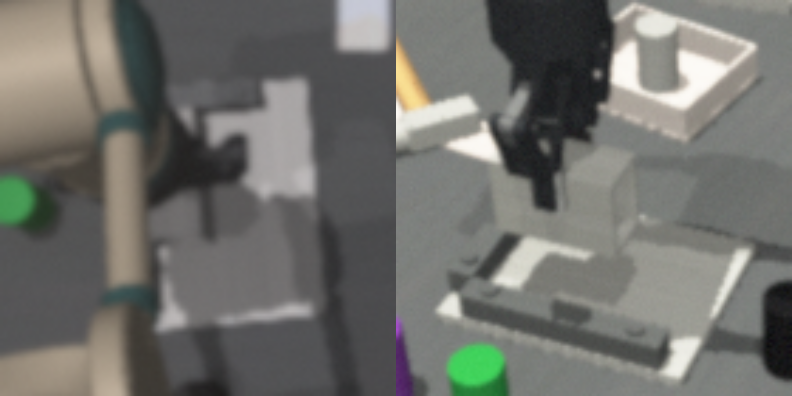

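The tube is held level over the plate, parallel to the long stop and clear of both stops, with its bottom about 55 mm above the plate. Lowering it gently.

Request:
{"op": "carry_out", "data": {"steps": "0.003 0 0.05 0 0.003 0 -1; 0.003 0 0.06 0 0.003 0 -1; 0.003 0 0.06 0 0.003 0 -1; 0.003 0 0.04 0 0.003 0 -1; 0 0 0 0 0 0 -1; 0 0 0 0 0 0 -1"}}

```text
clock: 16.12
eef_pos: [0.533, 0.1863, 0.0462]
orientation: [[0.994, 0.106, 0.007], [0.106, -0.994, 0.001], [0.007, 0.0, -1.0]]
contact_force: [0.3, 0.0, -6.9]
finger_gap: 0.0387
grasp_force: 82.8
```

Request:
{"op": "carry_out", "data": {"steps": "0 0 0.01 0 -0.006 0 -1; 0 0 0.01 0 -0.006 0 -1; 0 0 0 0 0 0 -1; 0 0 0 0 0 0 -1"}}

```text
clock: 16.62
eef_pos: [0.5326, 0.1862, 0.0411]
orientation: [[0.994, 0.106, 0.0], [0.106, -0.994, -0.0], [0.0, 0.0, -1.0]]
contact_force: [-0.6, 0.0, -6.2]
finger_gap: 0.0391
grasp_force: 82.8
```

Request:
{"op": "carry_out", "data": {"steps": "0 0 0.006 0 0 0 -1; 0 0 0 0 0 0 -1; 0 0 0 0 0 0 -1"}}

```text
clock: 17.0
eef_pos: [0.5328, 0.1862, 0.0402]
orientation: [[0.994, 0.106, 0.001], [0.106, -0.994, 0.0], [0.001, 0.0, -1.0]]
contact_force: [-1.0, -1.2, 2.2]
finger_gap: 0.039
grasp_force: 83.5
```

Request:
{"op": "carry_out", "data": {"steps": "0 -0.02 0 0 0 0 -1; 0 -0.02 0 0 0 0 -1; 0 -0.006 0 0 0 0 -1; 0 0 0 0 0 0 -1; 0 0 0 0 0 0 -1"}}

```text
clock: 17.62
eef_pos: [0.5325, 0.1966, 0.0402]
orientation: [[0.994, 0.107, 0.002], [0.107, -0.994, -0.002], [0.002, 0.002, -1.0]]
contact_force: [0.5, -4.9, 2.7]
finger_gap: 0.0391
grasp_force: 83.8
```

Request:
{"op": "carry_out", "data": {"steps": "0 -0.006 0 0 0 0 -1; 0 -0.006 0 0 0 0 -1; 0 0 0 0 0 0 -1; 0 0 0 0 0 0 -1"}}

```text
clock: 18.12
eef_pos: [0.5322, 0.1995, 0.0402]
orientation: [[0.994, 0.107, 0.002], [0.107, -0.994, -0.002], [0.002, 0.002, -1.0]]
contact_force: [0.7, -5.3, 2.4]
finger_gap: 0.0388
grasp_force: 83.9
```

Request:
{"op": "carry_out", "data": {"steps": "0 -0.006 0 0 0 0 -1; 0 -0.006 0 0 0 0 -1; 0 0 0 0 0 0 -1; 0 0 0 0 0 0 -1"}}

```text
clock: 18.62
eef_pos: [0.5321, 0.2, 0.0403]
orientation: [[0.994, 0.108, 0.002], [0.108, -0.994, -0.006], [0.002, 0.006, -1.0]]
contact_force: [0.9, -13.3, 3.9]
finger_gap: 0.0388
grasp_force: 84.1
```

Request:
{"op": "carry_out", "data": {"steps": "0 -0.004 0 0 0 0 -1; 0 -0.004 0 0 0 0 -1; 0 0 0 0 0 0 -1; 0 0 0 0 0 0 -1"}}

```text
clock: 19.12
eef_pos: [0.5321, 0.2001, 0.0403]
orientation: [[0.994, 0.108, 0.002], [0.108, -0.994, -0.009], [0.001, 0.01, -1.0]]
contact_force: [2.2, -18.4, 5.7]
finger_gap: 0.0387
grasp_force: 84.3
```

Contact with the long stop is established. Now along x.

Request:
{"op": "carry_out", "data": {"steps": "0.012 0 0 0 0 0 -1; 0.012 0 0 0 0 0 -1; 0.012 0 0 0 0 0 -1; 0.006 0 0 0 0 0 -1; 0 0 0 0 0 0 -1; 0 0 0 0 0 0 -1"}}

```text
clock: 19.88
eef_pos: [0.5326, 0.2001, 0.0407]
orientation: [[0.994, 0.109, -0.016], [0.108, -0.994, -0.012], [-0.018, 0.011, -1.0]]
contact_force: [-17.4, -18.4, 23.2]
finger_gap: 0.0385
grasp_force: 86.8
```

Request:
{"op": "carry_out", "data": {"steps": "0.008 0 0 0 0 0 -1; 0.008 0 0 0 0 0 -1; 0 0 0 0 0 0 -1; 0 0 0 0 0 0 -1"}}

```text
clock: 20.38
eef_pos: [0.5328, 0.2001, 0.0409]
orientation: [[0.994, 0.108, -0.023], [0.108, -0.994, -0.014], [-0.025, 0.011, -1.0]]
contact_force: [-23.7, -19.9, 30.1]
finger_gap: 0.039
grasp_force: 87.7
```

That is friction jamming: with µ≈0.6, the x-push also loads z. I'll back off, lift slightly, and reach the short stop with less load.

Request:
{"op": "carry_out", "data": {"steps": "-0.03 0 0 0 0 0 -1; -0.028 0.01 0 0 0 0 -1; 0 0.014 0 0 0 0 -1; 0 0 -0.012 0 0 0 -1; 0 0 -0.004 0 0 0 -1; 0 0 0 0 0 0 -1; 0 0 0 0 0 0 -1"}}

```text
clock: 21.25
eef_pos: [0.5304, 0.1996, 0.043]
orientation: [[0.994, 0.106, -0.002], [0.106, -0.994, -0.001], [-0.002, 0.0, -1.0]]
contact_force: [-0.3, -0.8, -6.2]
finger_gap: 0.0393
grasp_force: 82.7
```

Request:
{"op": "carry_out", "data": {"steps": "0 0.006 0 0 0 0 -1; 0.012 0 0 0 0 0 -1; 0.012 0 0 0 0 0 -1; 0.012 0 0 0 0 0 -1; 0.008 0 0 0 0 0 -1; 0 0 0 0 0 0 -1; 0 0 0 0 0 0 -1"}}

```text
clock: 22.12
eef_pos: [0.5421, 0.1993, 0.0435]
orientation: [[0.994, 0.106, -0.0], [0.106, -0.994, -0.0], [-0.0, 0.0, -1.0]]
contact_force: [-0.5, -0.5, -5.5]
finger_gap: 0.0388
grasp_force: 82.7
```

```bash
python3 - <<'E'
from h import *
c=bot.read_camera("top"); s=bot.read_camera("side")
b=cv2.resize(s["pixels"][200:320,160:300],None,fx=5,fy=5,interpolation=cv2.INTER_CUBIC)
cv2.imwrite("pics/p8.png",b[:,:,::-1])
E
```

```text
(no output)
```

View pics/p8.png

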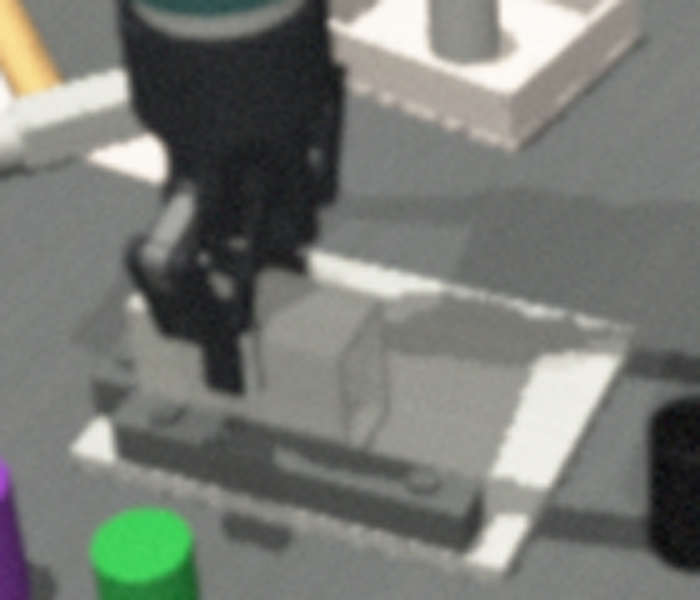

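The picture shows the tube upright behind the long stop, its far end at about (130,340) near the short stop, with the finger above the stop and clear of the bolt head. I'll creep in x with the tube slightly lifted.

Request:
{"op": "carry_out", "data": {"steps": "0.006 0 0 0 0 0 -1; 0.004 0 0 0 0 0 -1; 0 0 0 0 0 0 -1; 0 0 0 0 0 0 -1"}}

```text
clock: 22.72
eef_pos: [0.5435, 0.1994, 0.0434]
orientation: [[0.994, 0.106, -0.002], [0.106, -0.994, -0.0], [-0.002, 0.0, -1.0]]
contact_force: [-5.6, 0.1, -2.5]
finger_gap: 0.0387
grasp_force: 83.1
```

Request:
{"op": "carry_out", "data": {"steps": "0.006 0 0 0 0 0 -1; 0 0 0 0 0 0 -1; 0 0 0 0 0 0 -1"}}

```text
clock: 23.1
eef_pos: [0.5435, 0.1994, 0.0433]
orientation: [[0.994, 0.106, -0.005], [0.106, -0.994, -0.001], [-0.005, 0.0, -1.0]]
contact_force: [-8.3, 0.5, -1.0]
finger_gap: 0.0387
grasp_force: 83.4
```

Request:
{"op": "carry_out", "data": {"steps": "0 0 0.008 0 0 0 -1; 0 0 0.006 0 0 0 -1; 0 0 0 0 0 0 -1; 0 0 0 0 0 0 -1"}}

```text
clock: 23.6
eef_pos: [0.5435, 0.1993, 0.0404]
orientation: [[0.994, 0.106, -0.005], [0.106, -0.994, -0.001], [-0.005, 0.0, -1.0]]
contact_force: [-8.9, -0.3, 3.0]
finger_gap: 0.0387
grasp_force: 84.2
```

Request:
{"op": "carry_out", "data": {"steps": "0 -0.006 0 0 0 0 -1; 0 -0.006 0 0 0 0 -1; 0 0 0 0 0 0 -1; 0 0 0 0 0 0 -1"}}

```text
clock: 24.1
eef_pos: [0.5434, 0.1996, 0.0404]
orientation: [[0.994, 0.107, -0.005], [0.107, -0.994, -0.006], [-0.006, 0.005, -1.0]]
contact_force: [-8.3, -9.2, 3.4]
finger_gap: 0.0391
grasp_force: 84.1
```

Request:
{"op": "carry_out", "data": {"steps": "0 -0.008 0 0 0 0 -1; 0 -0.008 0 0 0 0 -1; 0 0 0 0 0 0 -1; 0 0 0 0 0 0 -1"}}

```text
clock: 24.6
eef_pos: [0.5433, 0.2012, 0.0405]
orientation: [[0.994, 0.108, -0.005], [0.108, -0.994, -0.01], [-0.006, 0.009, -1.0]]
contact_force: [-7.2, -15.5, 4.9]
finger_gap: 0.0387
grasp_force: 84.2
```

Request:
{"op": "carry_out", "data": {"steps": "0 -0.008 0 0 0 0 -1; 0 -0.008 0 0 0 0 -1; 0 0 0 0 0 0 -1; 0 0 0 0 0 0 -1"}}

```text
clock: 25.1
eef_pos: [0.5433, 0.2014, 0.0406]
orientation: [[0.994, 0.109, -0.005], [0.109, -0.994, -0.016], [-0.006, 0.016, -1.0]]
contact_force: [-5.4, -26.2, 7.1]
finger_gap: 0.0387
grasp_force: 84.5
```

Request:
{"op": "carry_out", "data": {"steps": "0.008 0 0 0 0 0 -1; 0.008 0 0 0 0 0 -1; 0 0 0 0 0 0 -1; 0 0 0 0 0 0 -1; 0 0 0 0 0 0 -1"}}

```text
clock: 25.72
eef_pos: [0.5432, 0.2014, 0.0406]
orientation: [[0.994, 0.109, -0.012], [0.109, -0.994, -0.017], [-0.014, 0.016, -1.0]]
contact_force: [-13.9, -25.6, 13.3]
finger_gap: 0.0386
grasp_force: 85.3
```

```bash
python3 - <<'E'
from h import *
st=bot.get_state();p=np.array(st["eef_pos"])
for ang in(5.93,6.2):
    a=np.radians(ang);R=np.array([[np.cos(a),-np.sin(a)],[np.sin(a),np.cos(a)]])
    print("jig",R.T@(p[:2]-[.5862,.226]),"F",R.T@np.array(st["contact_force"][:2]))
s=bot.read_camera("side");c=bot.read_camera("top")
b=cv2.resize(s["pixels"][200:320,160:300],None,fx=5,fy=5,interpolation=cv2.INTER_CUBIC)
cv2.imwrite("pics/p9.png",b[:,:,::-1])
t=ray(c,mask(c,(268,142,330,210),175),.005);print("tray",rect(t)[0])
E
```

```text
jig [-0.04528227 -0.02003765] F [-16.44229756 -24.04645593]
jig [-0.0453762  -0.01982404] F [-16.55543083 -23.96870672]
tray [ 0.60511053 -0.07254208]
```

View pics/p9.png

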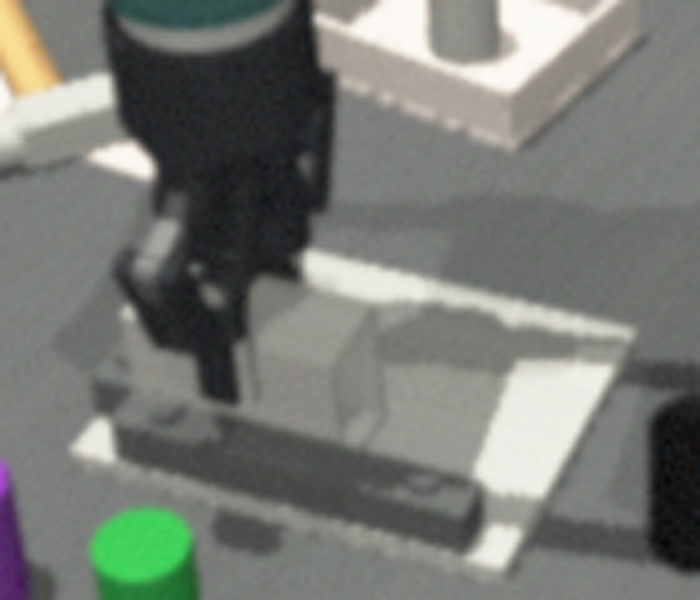

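The tube sits flat against both stops at jig (-45.3, -20.0) mm, and the tool reads about 16 N and 24 N of push. I'll let it settle briefly and hand in.

Request:
{"op": "carry_out", "data": {"steps": "0 0 0 0 0 0 -1; 0 0 0 0 0 0 -1; 0 0 0 0 0 0 -1; 0 0 0 0 0 0 -1"}}

```text
clock: 26.32
eef_pos: [0.5432, 0.2014, 0.0406]
orientation: [[0.994, 0.109, -0.012], [0.109, -0.994, -0.017], [-0.014, 0.016, -1.0]]
contact_force: [-13.9, -26.1, 13.4]
finger_gap: 0.039
grasp_force: 85.3
```

```bash
python3 -c "
from station import bot
print(bot.hand_in())"
```

```text
the job is handed in; nothing more can be done
None
```

I handed the job in at about 26 s (the hand-in gave no verdict back): the slug stands released in the scrap tray, and the tube is flat in the corner, still gripped and pushed at about 16 N toward the short stop and 24 N toward the long stop (wrist readings, part of which is friction).

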